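# Clear the desk: sort markers, battery and memory stick into their trays

## Task

Sort the four small things lying on the desk into the trays: both markers (red and black) go in the yellow tray, the battery in the red tray and the memory stick in the blue tray. Each must lie flat on the floor of its tray, wholly inside the walls and not on top of anything, and the bottle, the timer and the small carton standing at the left must be left where they are.

Things in the scene. Friction and masses are not known exactly. Their poses are not given: they have to be found in the camera images.
- marker_red: white marker pen with a red cap, 14 x 133 x 15 mm, lying on the desk. Origin at the middle of its underside; y runs along the barrel, z up. 20 g or so; grip across the barrel near the middle.
- marker_black: white marker pen with a black cap, 14 x 133 x 15 mm, lying on the desk. Origin at the middle of its underside; y runs along the barrel, z up. Handled like the red one.
- battery: red and white round battery cell, 15 mm diameter, 50 mm long, lying on its side. Origin at mid-length on the underside as it lies at the start (about 7 mm below the axis; it turns with the battery if that rolls); y runs along the battery.
- memory_stick: flat teal memory stick with a silver plug, 18 x 49 x 8 mm, lying flat. Origin at the middle of its underside; y runs along its length, z up.
- tray_yellow: yellow open tray for markers, fixed to the desk, outside 96 (x) x 170 (y) x 20 (z) mm, walls and floor 3 mm thick, so 90 x 164 mm inside, floor 3 mm above the desk. Origin at the centre of its underside; y along its long side, z up. The two markers fit side by side along y, 21 mm either side of the middle. A flat brown carton, 55 mm high, stands on the desk behind the trays.
- tray_red: red open tray for batteries, same size and frame as the yellow one, fixed to the desk.
- tray_blue: blue open tray for memory sticks, same size and frame as the yellow one, fixed to the desk.
- buffer_bottle: clear bottle with a blue cap, 56 mm diameter, 103 mm tall, standing to the left of the work; a bystander. Origin at the centre of its underside.
- bench_timer: white square bench timer with a red dial, 60 x 62 x 33 mm, near the front edge of the desk; a bystander. Origin at the centre of its underside.
- film_box: small brown and white carton, 60 x 140 x 58 mm, standing at the far left of the work; a bystander. Origin at the centre of its underside, y along its long side.

How it is judged (in metres and radians):
At the end, for the whole second after the job is handed in: Markers in yellow, battery in red, stick in blue tray: at rest, long axis level within 0.09 rad, on the floor (origin above tray underside: marker under 14 mm, stick 9, battery 22), origin from tray middle: marker under 42 mm across, 22 along; battery 46 and 75; stick 41 and 75 (x of marker_red in the frame of tray_yellow between -0.042 and 0.042 m and y of marker_red in the frame of tray_yellow between -0.022 and 0.022 m and z of marker_red in the frame of tray_yellow between -0.001 and 0.014 m and angle between marker_red's own y axis and vertical between 1.481 and 1.661 rad and linear speed of each of marker_red, marker_black, battery, memory_stick below 0.02 m/s and angular speed of each of marker_red, marker_black, battery, memory_stick below 0.3 rad/s and x of marker_black in the frame of tray_yellow between -0.042 and 0.042 m and y of marker_black in the frame of tray_yellow between -0.022 and 0.022 m and z of marker_black in the frame of tray_yellow between -0.001 and 0.014 m and angle between marker_black's own y axis and vertical between 1.481 and 1.661 rad and x of battery in the frame of tray_red between -0.046 and 0.046 m and y of battery in the frame of tray_red between -0.075 and 0.075 m and z of battery in the frame of tray_red between -0.001 and 0.022 m and angle between battery's own y axis and vertical between 1.481 and 1.661 rad and x of memory_stick in the frame of tray_blue between -0.041 and 0.041 m and y of memory_stick in the frame of tray_blue between -0.075 and 0.075 m and z of memory_stick in the frame of tray_blue between -0.001 and 0.009 m and angle between memory_stick's own y axis and vertical between 1.481 and 1.661 rad); the robot touches nothing.
It fails at once if the bottle was shifted by more than 15 mm or tipped (distance of buffer_bottle from where it was at the start of the episode above 0.015 m or angle between buffer_bottle's own z axis and vertical above 0.3 rad).
It fails at once if the bench timer was shifted by more than 15 mm (distance of bench_timer from where it was at the start of the episode above 0.015 m).
It fails at once if the carton was shifted by more than 15 mm or tipped (distance of film_box from where it was at the start of the episode above 0.015 m or angle between film_box's own z axis and vertical above 0.3 rad).
It also fails if it takes over 96 s, if anything falls off the work surface, if the arm or the gripper's body presses on something with over 40 N, if the wrist force passes 120 N, or if a joint passes its speed limit or range.

## Robot

A 6-joint arm with a two-finger parallel gripper is mounted at the origin on a cart in front of the work surface, level with it; the furniture and walls round the work are solid. World frame = base frame: x ahead of the robot, y to its left, z up, the work surface at z = 0. Lengths are in mm, angles in rad, forces in N, time in s.
With the tool pointing down it reaches from about 275 to 750 mm from the base axis. Payload 10.2 kg.
Tool frame: the origin (TCP) lies between the finger pads; the fingertips stand 19 mm ahead of it and the grasp point (between the pads) is the TCP; z points along the fingers, y is the line along which they close (so a half turn about z gives the same grasp; the last joint's range is limited). The gripper opens to 85 mm and grips with 20 to 120 N. Pads are 22 mm wide; open, the fingers measure 114 mm over their backs; the gripper's body (76 mm by 85 mm) begins 54 mm behind the grasp point. The pads swing forward as they close: fully open they stand 13 mm farther back than shut.
Start: joints at [1.07, 0.313, 1.498, -0, 1.331, -0.223], TCP at [143.989, 504.875, 250.294] pointing down, gripper open.
Joint ranges: [-2.94, 2.94], [-0.97, 2.17], [0.19, 2.56], [-1.23, 4.37], [0.02, 3.11], [-2.88, 2.88]. Speed limits (rad/s): [2.39, 2.39, 3.01, 3.14, 3.14, 3.14].

## Interface

Orientations are given as a unit quaternion [w, x, y, z].
In Python, from rig import sense, capture, finish_job gives the robot as it stands. The module is installed in compiled form; this text tells all that it offers.
- The arm moves only by the tool move_arm, never from a script. Its argument "moves" is a list of rows, each an object with "turn": the turn, a rotation vector about the tool's x, y, z in rad, a list of three; "translation": the shift along the tool's x, y, z in mm, a list of three; "hand": the opening, from 0 (shut) to 1 (fully open). In form: [{"turn": [wx, wy, wz], "translation": [x, y, z], "hand": hand}, ...]. A call has 1 to 10 rows; each row shifts and turns the commanded pose from where the row before left it, along the tool's axes as they then stand; what a row does not reach is not made up. A row lasts 1/12 s, in which the tool goes at most 41.7 mm and 7.16 degrees, less where a joint would pass 70% of its speed; a pose out of reach is approached as far as the arm can. A call with a gripper value outside its range is refused whole. The fingers move at their own pace and stop on an object; "grip_force" is the grip in N (left out, the last holds). Time passes only in rows, so rows that do not move let the fingers close. It gives the time, the measured TCP pose, the force, the opening and the grip force at its end, in the units of the state.
- sense(): the state, without advancing time (a new reading comes with each control period).
- capture(name): name is "side" or "top" or "wrist"; returns a dict with "image" (400x640x3 uint8, blue, green, red), "z_map" (400x640 float32, mm along the optical axis (not along the pixel's ray), 0 where there is no reading), "vertical_fov" (degrees; the focal length in pixels is half the picture's height over the tangent of half this angle, whatever the lens; pixels are square), "cx", "cy" (the principal point, pixels), "R" (3x3) and "t" (3): a world point X has camera coordinates R X + t; the wrist camera has in their place "T_tool_cam" (4x4, takes a point from camera to tool coordinates, whose origin is the TCP and whose axes are the flange's). Camera axes: x right, y down, z forward; pixel columns grow to the right and rows downward; lengths in mm; the calibration is good to about 2 mm. The wrist camera is an equidistant fisheye: a pixel r from the principal point sees the ray r / f radians off the axis. A picture is of the moment at which its call begins: read the wrist's pose just before it.
- finish_job(): hands the job in; it is judged then, once.
The state is a dict: "time_s": time; "joints": joint angles; "dq": joint speeds; "tau": joint torques, N m; "eef_pos": TCP position; "ee_rot": TCP orientation; "force": force on the tool from outside, world axes, zero at the start; "wrist_torque": the same for the moment, N m; "grip_width": opening from 0.0 (shut) to 1.0 (fully open); "grip_force": force on a finger pad.
Only numpy, scipy, OpenCV 4.12 (cv2) and the standard library are available. Lean on these libraries where they do the work, as an engineer would, in place of code of your own. Each camera call takes 0.05 s, during which the arm holds its last target. There are 200 camera calls.

## Working session

There is one attempt and no reset: what is moved stays moved. The work goes in short steps, Python scripts to look and compute and a tool call to move; the robot and the scene stay as the last step left them, time stands still between calls to the robot, and variables do not carry over. Pictures are saved under pics/ and viewed, at most 14 in all, crops included, and the job is handed in when it is done.

Besides the shell and the picture viewer there is one more tool, called after "Emit:" by a JSON object that holds its "op" and its "data", one argument or row to a line. move_arm: Moves the arm, as the interface text tells. Its arguments: {"type":"object","properties":{"moves":{"type":"array","items":{"type":"object","properties":{"turn":{"type":"array","items":{"type":"number"}},"translation":{"type":"array","items":{"type":"number"}},"hand":{"type":"number"}}}},"grip_force":{"type":"number"}},"required":["moves"]}

```bash
mkdir -p pics
cat > h.py <<'E'
import numpy as np, cv2
from rig import sense, capture, finish_job
def pts(c):
    h,w=c["z_map"].shape; f=h/2/np.tan(np.radians(c["vertical_fov"])/2)
    u,v=np.meshgrid(np.arange(w),np.arange(h)); z=c["z_map"]
    P=np.stack([(u-c["cx"])/f*z,(v-c["cy"])/f*z,z],-1)
    return (P-np.array(c["t"]))@np.array(c["R"])   # R^T (P-t)
def ray(c,u,v,z):
    h=c["image"].shape[0]; f=h/2/np.tan(np.radians(c["vertical_fov"])/2)
    R=np.array(c["R"]);t=np.array(c["t"])
    d=R.T@np.array([(u-c["cx"])/f,(v-c["cy"])/f,1]); o=-R.T@t
    return o+d*(z-o[2])/d[2]
E
python3 - <<'E'
from h import *
import pickle
for n in("top","side"):
    c=capture(n); cv2.imwrite(f"pics/{n}0.png",c["image"]); pickle.dump(c,open(n+"0.pkl","wb"))
    print(n,c["vertical_fov"],c["cx"],c["cy"],-np.array(c["R"]).T@np.array(c["t"]))
s=sense();print(s)
E
```

```text
top 55.02899387874627 320.4562850755624 193.00606761322976 [ 250.13879869  252.90837209 1002.49956135]
side 46.5736118805671 315.24261705843776 200.74038253607392 [ 328.58254146 1154.39242278  817.59622044]
{'time_s': 0.1, 'joints': array([ 1.06961040e+00,  3.13367150e-01,  1.49835143e+00, -1.45845828e-05,
        1.33104614e+00, -2.23385496e-01]), 'dq': array([-0.00122915, -0.00061627, -0.00135169,  0.00019622,  0.00192946,
       -0.00106255]), 'tau': array([ 2.20672700e-03, -4.12900436e+01, -2.60137367e+01, -2.28729682e-04,
        3.07323353e-03,  2.43404111e-05]), 'eef_pos': array([143.87709809, 504.67425   , 249.80971043]), 'ee_rot': array([-2.01074827e-04,  1.38452263e-01,  9.90368935e-01, -5.50504261e-04]), 'force': array([-0.50763146, -1.01555435,  0.4640762 ]), 'wrist_torque': array([0.00773704, 0.06517771, 0.01411183]), 'grip_force': 0.0, 'grip_width': 0.9984524032582073}
```

View pics/top0.png

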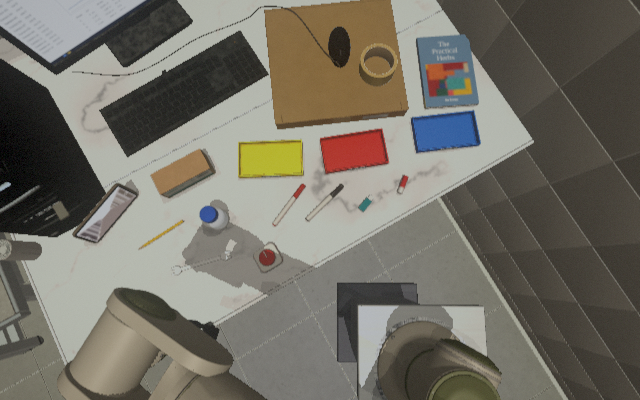

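View pics/side0.png

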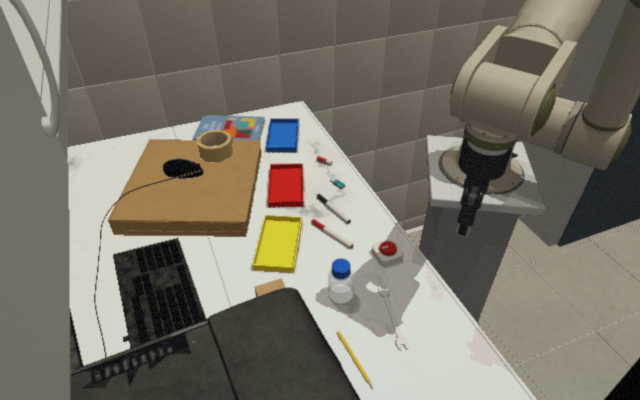

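The top view shows the red marker near (289,205), the black one (325,202), the stick (365,204) and the battery (403,184). The trays are yellow (271,159), red (354,151) and blue (446,132). The side view shows the same layout, with the arm clear of it.

Run:
```python
from h import *
import pickle
c=pickle.load(open("top0.pkl","rb")); P=pts(c); im=c["image"]; Z=P[...,2]
print("desk z",np.median(Z[225:245,300:420]),np.std(Z[225:235,330:350]))
big=cv2.resize(im[120:280,140:500],None,fx=2.2,fy=2.2,interpolation=cv2.INTER_CUBIC)
cv2.imwrite("pics/crop.png",big)
def rect(m,h,name):
    cs,_=cv2.findContours(m.astype(np.uint8),cv2.RETR_EXTERNAL,cv2.CHAIN_APPROX_NONE)
    for k in cs:
        if cv2.contourArea(k)<12: continue
        q=np.array([ray(c,u,v,h)[:2] for u,v in k[:,0]],np.float32)
        (x,y),(a,b),t=cv2.minAreaRect(q); 
        if a>b: a,b,t=b,a,t-90
        # long axis dir angle (deg from +x)
        print(name,k[:,0].mean(0).round(),"c",round(x,1),round(y,1),"size",round(a,1),round(b,1),"long-axis ang from x",round((t+90)%180,1))
hsv=cv2.cvtColor(im,cv2.COLOR_BGR2HSV)
H,S,V=[hsv[...,i].astype(int) for i in range(3)]
roi=np.zeros(H.shape,bool); roi[100:280,140:500]=1
rect(roi&(H>20)&(H<35)&(S>150)&(V>100),20,"yellow")
rect(roi&((H<8)|(H>172))&(S>130),12,"red")
rect(roi&(H>95)&(H<125)&(S>150),20,"blue")
rect(roi&(H>78)&(H<95)&(S>80),8,"teal")
n=roi.copy();n[:,:160]=0;n[:170]=0
rect(n&(V<70),12,"dark")
hm=roi&(Z>4.5)
hm[:175]=0; hm[:,:250]=0
rect(hm,12,"height")
for n,(u,v) in dict(bottle=(208,214),timer=(267,257),box=(182,172)).items(): print(n,P[v,u])
```

```text
desk z -1.4244745378462083 70.71003433417754
yellow [163. 233.] c 324.6 656.2 size 5.1 110.9 long-axis ang from x 124.2
yellow [269. 158.] c 524.2 389.5 size 97.3 169.2 long-axis ang from x 92.7
red [266. 257.] c 266.0 390.8 size 33.1 35.3 long-axis ang from x 1.8
red [299. 190.] c 439.2 311.6 size 10.6 40.3 long-axis ang from x 144.6
red [404. 181.] c 467.7 35.7 size 11.6 28.9 long-axis ang from x 157.3
red [355. 151.] c 550.2 166.9 size 97.8 170.9 long-axis ang from x 100.1
blue [207. 214.] c 373.9 546.8 size 36.1 36.8 long-axis ang from x 3.4
blue [445. 130.] c 604.5 -77.4 size 94.1 162.7 long-axis ang from x 97.3
teal [365. 204.] c 405.3 139.2 size 15.5 33.4 long-axis ang from x 141.4
dark [494. 264.] c 256.4 -190.3 size 31.0 71.7 long-axis ang from x 28.5
dark [491. 219.] c 366.7 -192.2 size 23.7 76.8 long-axis ang from x 30.0
dark [336. 190.] c 441.2 212.9 size 9.3 35.8 long-axis ang from x 135.8
height [268. 258.] c 264.4 387.6 size 59.6 62.3 long-axis ang from x 121.0
height [366. 203.] c 407.6 135.4 size 17.6 49.0 long-axis ang from x 140.4
height [324. 203.] c 406.9 244.0 size 20.2 132.2 long-axis ang from x 132.2
height [288. 205.] c 401.2 337.7 size 13.3 132.6 long-axis ang from x 144.6
height [402. 185.] c 455.9 40.1 size 14.3 54.0 long-axis ang from x 158.4
height [276. 176.] c 477.5 373.0 size 5.4 137.5 long-axis ang from x 90.5
bottle [363.04707661 519.05544301 104.71122666]
timer [265.66877347 386.89631196  30.84862558]
box [474.44450363 604.22484847  60.8302996 ]
```

View pics/crop.png

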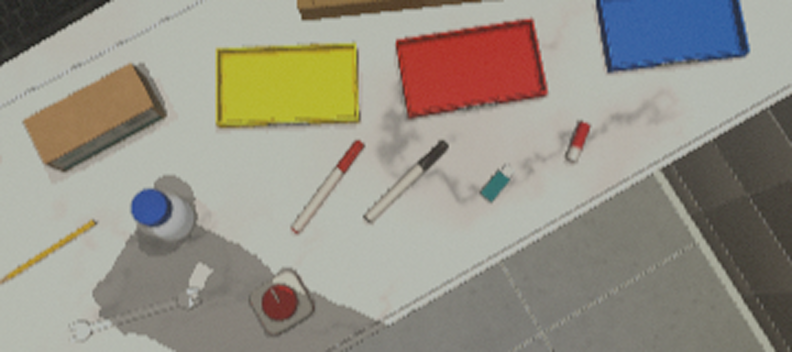

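The crop confirms the layout: all four items are well apart, with about 80 mm or more between grasp centres. The height mask gives clean poses, so I'll plan the first move to the red marker.

```bash
cat >> h.py <<'E'
from scipy.spatial.transform import Rotation as Ro
def plan(x,y,z,A,step=34):
    s=sense(); p=s["eef_pos"]; w,a,b,d=s["ee_rot"]; R=Ro.from_quat([a,b,d,w])
    A=np.radians(A); X=np.array([np.cos(A),np.sin(A),0]); Y=np.array([np.sin(A),-np.cos(A),0])
    G=np.stack([X,Y,[0,0,-1]],1)
    tv=(R.inv()*Ro.from_matrix(G)).as_rotvec(); t=G.T@(np.array([x,y,z])-p)
    n=int(np.ceil(np.linalg.norm(t)/step)); print("t",round(s["time_s"],2),"turn",tv.round(3),"rows",int(np.ceil(abs(tv).max()/.115)),"then trans",t.round(1),"rows",n,"each",(t/max(n,1)).round(1),"width",round(s["grip_width"],3))
E
python3 -c "
from h import *
plan(401,338,90,145)"
```

```text
t 0.1 turn [-0.001 -0.     0.333] rows 3 then trans [-306.2   10.9  159.8] rows 11 each [-27.8   1.   14.5] width 0.998
```

Emit:
{"op": "move_arm", "data": {
  "moves": [
    {"turn":[0,0,0.111],"translation":[0,0,0],"hand":0.6},
    {"turn":[0,0,0.111],"translation":[0,0,0],"hand":0.6},
    {"turn":[0,0,0.111],"translation":[0,0,0],"hand":0.6},
    {"turn":[0,0,0],"translation":[-34,1,18],"hand":0.6},
    {"turn":[0,0,0],"translation":[-34,1,18],"hand":0.6},
    {"turn":[0,0,0],"translation":[-34,1,18],"hand":0.6},
    {"turn":[0,0,0],"translation":[-34,1,18],"hand":0.6},
    {"turn":[0,0,0],"translation":[-34,1,18],"hand":0.6},
    {"turn":[0,0,0],"translation":[-34,1,18],"hand":0.6},
    {"turn":[0,0,0],"translation":[-34,1,18],"hand":0.6}
  ]
}}

```text
time_s: 0.93
eef_pos: [344.0, 372.9, 123.3]
ee_rot: [-0.0, 0.301, 0.954, -0.0]
force: [1.2, -0.4, 1.2]
grip_width: 0.603
grip_force: 0.0
```

Emit:
{"op": "move_arm", "data": {
  "moves": [
    {"turn":[0,0,0],"translation":[-34,2,17],"hand":0.6},
    {"turn":[0,0,0],"translation":[-34,2,17],"hand":0.6},
    {"turn":[0,0,0],"translation":[0,0,0],"hand":0.6},
    {"turn":[0,0,0],"translation":[0,0,0],"hand":0.6},
    {"turn":[0,0,0],"translation":[0,0,0],"hand":0.6}
  ]
}}

```text
time_s: 1.35
eef_pos: [400.5, 338.6, 90.4]
ee_rot: [-0.0, 0.301, 0.954, -0.0]
force: [-0.3, -0.1, 0.1]
grip_width: 0.6
grip_force: 0.0
```

```bash
python3 -c "
from h import *
plan(401,338,21,145)
s=sense();print(s['eef_pos'])
cv2.imwrite('pics/w1.png',capture('wrist')['image'])"
```

```text
t 1.35 turn [-0. -0.  0.] rows 1 then trans [-0.8 -0.2 69.4] rows 3 each [-0.3 -0.1 23.1] width 0.6
[400.49846993 338.63310472  90.35402981]
```

View pics/w1.png

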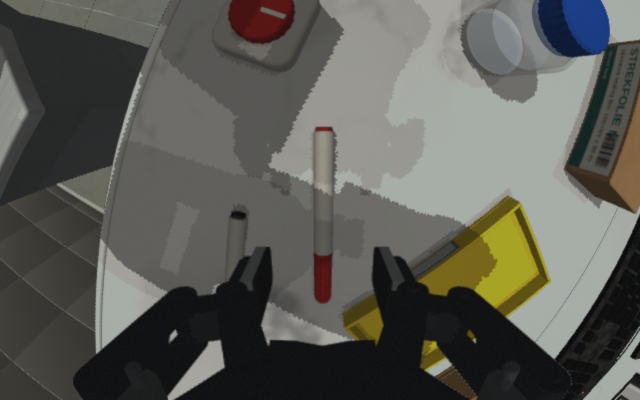

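The wrist view has the red marker upright at about columns 315–333. That is centred between the fingers at 270 and 373 and square to them, so I'll descend and grip.

Emit:
{"op": "move_arm", "data": {
  "moves": [
    {"turn":[0,0,0],"translation":[0,0,25],"hand":0.6},
    {"turn":[0,0,0],"translation":[0,0,24],"hand":0.6},
    {"turn":[0,0,0],"translation":[0,0,12],"hand":0.6},
    {"turn":[0,0,0],"translation":[0,0,7],"hand":0.6},
    {"turn":[0,0,0],"translation":[0,0,0],"hand":0.3},
    {"turn":[0,0,0],"translation":[0,0,0],"hand":0.1},
    {"turn":[0,0,0],"translation":[0,0,0],"hand":0},
    {"turn":[0,0,0],"translation":[0,0,0],"hand":0},
    {"turn":[0,0,0],"translation":[0,0,0],"hand":0},
    {"turn":[0,0,0],"translation":[0,0,0],"hand":0}
  ],
  "grip_force": 30
}}

```text
time_s: 2.23
eef_pos: [401.4, 338.9, 23.6]
ee_rot: [0.001, 0.301, 0.954, 0.001]
force: [-2.5, 0.7, 6.5]
grip_width: 0.114
grip_force: 32.4
```

Emit:
{"op": "move_arm", "data": {
  "moves": [
    {"turn":[0,0,0],"translation":[0,0,0],"hand":0},
    {"turn":[0,0,0],"translation":[0,0,0],"hand":0},
    {"turn":[0,0,0],"translation":[0,0,-10],"hand":0},
    {"turn":[0,0,0],"translation":[0,0,-20],"hand":0},
    {"turn":[0,0,0],"translation":[0,0,-25],"hand":0},
    {"turn":[0,0,0],"translation":[0,0,-15],"hand":0},
    {"turn":[0,0,0],"translation":[0,0,0],"hand":0}
  ]
}}

```text
time_s: 2.82
eef_pos: [402.4, 339.1, 96.1]
ee_rot: [0.002, 0.301, 0.954, 0.002]
force: [0.8, 0.3, -0.0]
grip_width: 0.117
grip_force: 31.6
```

```bash
python3 -c "
from h import *
import pickle
a=np.radians(92.7-90); X=np.array([np.cos(a),np.sin(a)])  # tray x axis in world
for d in(18,-18):
  q=np.array([524.2,389.5])+d*X; print(q); plan(*q,80,92.7,30)
# refine tray by height of rim
c=pickle.load(open('top0.pkl','rb'));P=pts(c);print(P[145:175:3,271].round(0).tolist())
cv2.imwrite('pics/w2.png',capture('wrist')['image'])"
```

```text
[542.18001775 390.34791611]
t 2.82 turn [0.007 0.    0.913] rows 8 then trans [ 44.6 142.   16.1] rows 5 each [ 8.9 28.4  3.2] width 0.117
[506.21998225 388.65208389]
t 2.82 turn [0.007 0.    0.913] rows 8 then trans [ 44.6 106.   16.1] rows 4 each [11.1 26.5  4. ] width 0.117
[[565.0, 390.0, 4.0], [557.0, 390.0, 2.0], [548.0, 390.0, 4.0], [540.0, 389.0, 3.0], [532.0, 389.0, 4.0], [522.0, 388.0, 8.0], [515.0, 388.0, 4.0], [507.0, 388.0, 3.0], [499.0, 388.0, 3.0], [490.0, 388.0, 3.0]]
```

View pics/w2.png

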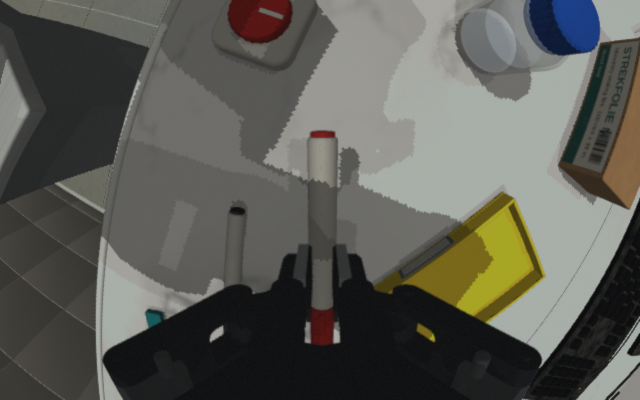

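The marker hangs straight in the grip (columns 308–337). The fingers touched the desk lightly at TCP z≈23, so I'll pick the others from about 25. Next I'll carry it over the tray.

Emit:
{"op": "move_arm", "data": {
  "moves": [
    {"turn":[0,0,0.114],"translation":[0,0,0],"hand":0},
    {"turn":[0,0,0.114],"translation":[0,0,0],"hand":0},
    {"turn":[0,0,0.114],"translation":[0,0,0],"hand":0},
    {"turn":[0,0,0.114],"translation":[0,0,0],"hand":0},
    {"turn":[0,0,0.114],"translation":[0,0,0],"hand":0},
    {"turn":[0,0,0.114],"translation":[0,0,0],"hand":0},
    {"turn":[0,0,0.114],"translation":[0,0,0],"hand":0},
    {"turn":[0,0,0.114],"translation":[0,0,0],"hand":0},
    {"turn":[0,0,0],"translation":[9,28,0],"hand":0},
    {"turn":[0,0,0],"translation":[9,28,0],"hand":0}
  ]
}}

```text
time_s: 3.7
eef_pos: [455.6, 359.0, 91.5]
ee_rot: [-0.0, 0.69, 0.724, -0.001]
force: [0.6, 0.1, -0.5]
grip_width: 0.116
grip_force: 31.6
```

Emit:
{"op": "move_arm", "data": {
  "moves": [
    {"turn":[0,0,0],"translation":[9,28,0],"hand":0},
    {"turn":[0,0,0],"translation":[9,28,0],"hand":0},
    {"turn":[0,0,0],"translation":[9,28,0],"hand":0},
    {"turn":[0,0,0],"translation":[0,0,0],"hand":0},
    {"turn":[0,0,0],"translation":[0,0,0],"hand":0},
    {"turn":[0,0,0],"translation":[0,0,0],"hand":0}
  ]
}}

```text
time_s: 4.2
eef_pos: [537.7, 389.7, 91.2]
ee_rot: [-0.0, 0.69, 0.724, -0.001]
force: [-1.0, -0.6, -0.9]
grip_width: 0.115
grip_force: 31.6
```

```bash
python3 -c "
from h import *
plan(542.2,390.3,27,92.7,30)
cv2.imwrite('pics/w3.png',capture('wrist')['image'])"
```

```text
t 4.2 turn [-0.002  0.001  0.001] rows 1 then trans [ 0.4  4.5 64.2] rows 3 each [ 0.1  1.5 21.4] width 0.115
```

View pics/w3.png

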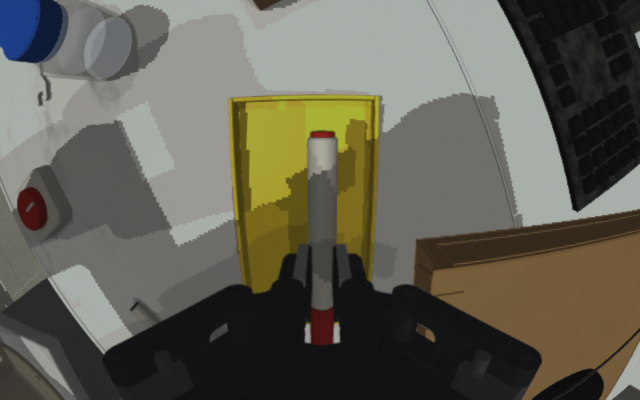

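The marker is inside the tray outline (tray columns 232–380, marker 308–337) and parallel to it. The carton edge is clear, so I'll lower and release.

Emit:
{"op": "move_arm", "data": {
  "moves": [
    {"turn":[0,0,0],"translation":[0,2,20],"hand":0},
    {"turn":[0,0,0],"translation":[0,2,20],"hand":0},
    {"turn":[0,0,0],"translation":[0,0,14],"hand":0},
    {"turn":[0,0,0],"translation":[0,0,7],"hand":0},
    {"turn":[0,0,0],"translation":[0,0,2],"hand":0},
    {"turn":[0,0,0],"translation":[0,0,0],"hand":0},
    {"turn":[0,0,0],"translation":[0,0,0],"hand":0}
  ]
}}

```text
time_s: 4.83
eef_pos: [542.9, 390.5, 30.4]
ee_rot: [0.0, 0.69, 0.724, 0.001]
force: [-0.2, -0.1, 0.3]
grip_width: 0.122
grip_force: 31.6
```

Emit:
{"op": "move_arm", "data": {
  "moves": [
    {"turn":[0,0,0],"translation":[0,0,0],"hand":0.17},
    {"turn":[0,0,0],"translation":[0,0,0],"hand":0.23},
    {"turn":[0,0,0],"translation":[0,0,0],"hand":0.25},
    {"turn":[0,0,0],"translation":[0,0,0],"hand":0.25},
    {"turn":[0,0,0],"translation":[0,0,-5],"hand":0.25},
    {"turn":[0,0,0],"translation":[0,0,-10],"hand":0.25},
    {"turn":[0,0,0],"translation":[0,0,-30],"hand":0.25},
    {"turn":[0,0,0],"translation":[0,0,-30],"hand":0.4},
    {"turn":[0,0,0],"translation":[0,0,0],"hand":0.5}
  ]
}}

```text
time_s: 5.58
eef_pos: [545.1, 391.5, 111.9]
ee_rot: [0.002, 0.69, 0.724, 0.005]
force: [1.3, 0.2, 1.1]
grip_width: 0.496
grip_force: 0.0
```

```bash
python3 -c "
from h import *
plan(406.9,244,100,137)
cv2.imwrite('pics/w4.png',capture('wrist')['image'])"
```

```text
t 5.58 turn [ 0.011 -0.    -0.772] rows 7 then trans [   0.4 -202.1   11.9] rows 6 each [  0.1 -33.7   2. ] width 0.496
```

View pics/w4.png

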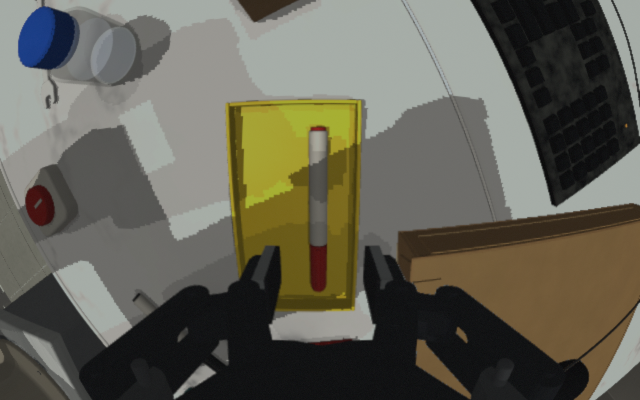

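The red marker lies flat and parallel on the yellow tray's far side (columns 309–327). Next is the black marker.

Emit:
{"op": "move_arm", "data": {
  "moves": [
    {"turn":[0,0,-0.11],"translation":[0,0,0],"hand":0.6},
    {"turn":[0,0,-0.11],"translation":[0,0,0],"hand":0.6},
    {"turn":[0,0,-0.11],"translation":[0,0,0],"hand":0.6},
    {"turn":[0,0,-0.11],"translation":[0,0,0],"hand":0.6},
    {"turn":[0,0,-0.11],"translation":[0,0,0],"hand":0.6},
    {"turn":[0,0,-0.11],"translation":[0,0,0],"hand":0.6},
    {"turn":[0,0,-0.11],"translation":[0,0,0],"hand":0.6},
    {"turn":[0,0,0],"translation":[0,-33,0],"hand":0.6},
    {"turn":[0,0,0],"translation":[0,-33,0],"hand":0.6},
    {"turn":[0,0,0],"translation":[0,-33,0],"hand":0.6}
  ]
}}

```text
time_s: 6.47
eef_pos: [473.5, 317.0, 103.7]
ee_rot: [-0.0, 0.367, 0.93, -0.0]
force: [0.9, -0.9, -1.1]
grip_width: 0.599
grip_force: 0.0
```

Emit:
{"op": "move_arm", "data": {
  "moves": [
    {"turn":[0,0,0],"translation":[0,-33,0],"hand":0.6},
    {"turn":[0,0,0],"translation":[0,-33,0],"hand":0.6},
    {"turn":[0,0,0],"translation":[0,-33,5],"hand":0.6},
    {"turn":[0,0,0],"translation":[0,0,0],"hand":0.6},
    {"turn":[0,0,0],"translation":[0,0,0],"hand":0.6},
    {"turn":[0,0,0],"translation":[0,0,0],"hand":0.6}
  ]
}}

```text
time_s: 6.97
eef_pos: [408.0, 246.0, 99.7]
ee_rot: [0.001, 0.368, 0.93, 0.0]
force: [0.7, 0.6, 0.0]
grip_width: 0.6
grip_force: 0.0
```

```bash
python3 -c "
from h import *
plan(406.9,244,24,137)
cv2.imwrite('pics/w5.png',capture('wrist')['image'])"
```

```text
t 6.97 turn [ 0.001  0.001 -0.003] rows 1 then trans [-0.6 -2.2 75.7] rows 3 each [-0.2 -0.7 25.2] width 0.6
```

View pics/w5.png

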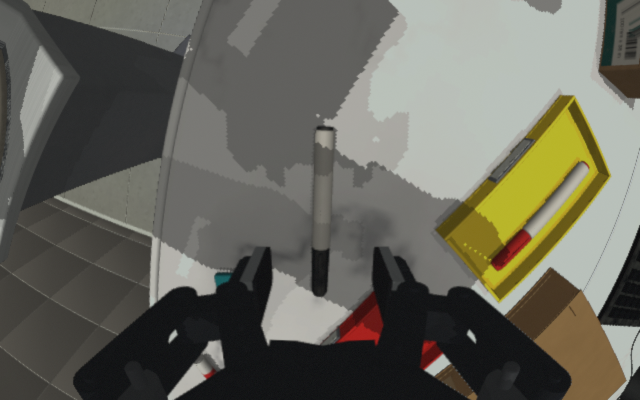

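The black marker is centred and square to within about 2° (columns 313–335), so I'll grip it.

Emit:
{"op": "move_arm", "data": {
  "moves": [
    {"turn":[0,0,0],"translation":[0,-1,25],"hand":0.6},
    {"turn":[0,0,0],"translation":[0,0,25],"hand":0.6},
    {"turn":[0,0,0],"translation":[0,0,15],"hand":0.6},
    {"turn":[0,0,0],"translation":[0,0,9],"hand":0.6},
    {"turn":[0,0,0],"translation":[0,0,0],"hand":0.3},
    {"turn":[0,0,0],"translation":[0,0,0],"hand":0.1},
    {"turn":[0,0,0],"translation":[0,0,0],"hand":0},
    {"turn":[0,0,0],"translation":[0,0,0],"hand":0},
    {"turn":[0,0,0],"translation":[0,0,0],"hand":0},
    {"turn":[0,0,0],"translation":[0,0,0],"hand":0}
  ]
}}

```text
time_s: 7.85
eef_pos: [407.4, 245.4, 26.3]
ee_rot: [0.001, 0.368, 0.93, 0.001]
force: [-0.3, 1.5, 6.8]
grip_width: 0.111
grip_force: 32.0
```

Emit:
{"op": "move_arm", "data": {
  "moves": [
    {"turn":[0,0,0],"translation":[0,0,0],"hand":0},
    {"turn":[0,0,0],"translation":[0,0,0],"hand":0},
    {"turn":[0,0,0],"translation":[0,0,-10],"hand":0},
    {"turn":[0,0,0],"translation":[0,0,-20],"hand":0},
    {"turn":[0,0,0],"translation":[0,0,-25],"hand":0},
    {"turn":[0,0,0],"translation":[0,0,-15],"hand":0},
    {"turn":[0,0,0],"translation":[0,0,0],"hand":0},
    {"turn":[0,0,0],"translation":[0,0,0],"hand":0}
  ]
}}

```text
time_s: 8.52
eef_pos: [406.8, 245.1, 96.1]
ee_rot: [0.001, 0.368, 0.93, 0.0]
force: [0.1, -0.6, -0.8]
grip_width: 0.116
grip_force: 31.2
```

```bash
python3 -c "
from h import *
plan(506.2,388.6,92,92.7,33)"
```

```text
t 8.52 turn [0.002 0.    0.771] rows 7 then trans [138.7 106.1   4.1] rows 6 each [23.1 17.7  0.7] width 0.116
```

Emit:
{"op": "move_arm", "data": {
  "moves": [
    {"turn":[0,0,0.11],"translation":[0,0,0],"hand":0},
    {"turn":[0,0,0.11],"translation":[0,0,0],"hand":0},
    {"turn":[0,0,0.11],"translation":[0,0,0],"hand":0},
    {"turn":[0,0,0.11],"translation":[0,0,0],"hand":0},
    {"turn":[0,0,0.11],"translation":[0,0,0],"hand":0},
    {"turn":[0,0,0.11],"translation":[0,0,0],"hand":0},
    {"turn":[0,0,0.11],"translation":[0,0,0],"hand":0},
    {"turn":[0,0,0],"translation":[23,18,0],"hand":0},
    {"turn":[0,0,0],"translation":[23,18,0],"hand":0},
    {"turn":[0,0,0],"translation":[23,18,0],"hand":0}
  ]
}}

```text
time_s: 9.35
eef_pos: [457.3, 317.2, 94.2]
ee_rot: [-0.0, 0.69, 0.724, -0.001]
force: [-0.0, -0.6, 0.4]
grip_width: 0.117
grip_force: 31.2
```

Emit:
{"op": "move_arm", "data": {
  "moves": [
    {"turn":[0,0,0],"translation":[23,18,0],"hand":0},
    {"turn":[0,0,0],"translation":[23,17,0],"hand":0},
    {"turn":[0,0,0],"translation":[23,17,0],"hand":0},
    {"turn":[0,0,0],"translation":[0,0,0],"hand":0},
    {"turn":[0,0,0],"translation":[0,0,0],"hand":0},
    {"turn":[0,0,0],"translation":[0,0,0],"hand":0}
  ]
}}

```text
time_s: 9.85
eef_pos: [505.1, 387.3, 94.0]
ee_rot: [-0.0, 0.69, 0.724, -0.001]
force: [-0.0, -0.3, -0.0]
grip_width: 0.119
grip_force: 31.2
```

```bash
python3 -c "
from h import *
plan(506.2,388.6,29,92.7,30)
cv2.imwrite('pics/w6.png',capture('wrist')['image'])"
```

```text
t 9.85 turn [-0.002  0.001  0.001] rows 1 then trans [ 1.2  1.2 65. ] rows 3 each [ 0.4  0.4 21.7] width 0.119
```

View pics/w6.png

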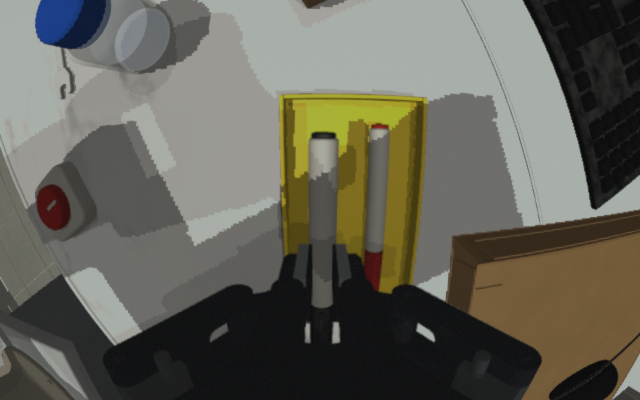

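The black marker is inside the left wall (285), beside the red one (367–388) and clear of it. I'll lower and release.

Emit:
{"op": "move_arm", "data": {
  "moves": [
    {"turn":[0,0,0],"translation":[1,1,22],"hand":0},
    {"turn":[0,0,0],"translation":[0,0,21],"hand":0},
    {"turn":[0,0,0],"translation":[0,0,13],"hand":0},
    {"turn":[0,0,0],"translation":[0,0,7],"hand":0},
    {"turn":[0,0,0],"translation":[0,0,2],"hand":0},
    {"turn":[0,0,0],"translation":[0,0,0],"hand":0},
    {"turn":[0,0,0],"translation":[0,0,0],"hand":0}
  ]
}}

```text
time_s: 10.48
eef_pos: [507.2, 389.1, 31.3]
ee_rot: [0.0, 0.69, 0.724, 0.001]
force: [0.1, -0.1, 1.0]
grip_width: 0.113
grip_force: 31.2
```

Emit:
{"op": "move_arm", "data": {
  "moves": [
    {"turn":[0,0,0],"translation":[0,0,0],"hand":0.17},
    {"turn":[0,0,0],"translation":[0,0,0],"hand":0.23},
    {"turn":[0,0,0],"translation":[0,0,0],"hand":0.25},
    {"turn":[0,0,0],"translation":[0,0,0],"hand":0.25},
    {"turn":[0,0,0],"translation":[0,0,-5],"hand":0.25},
    {"turn":[0,0,0],"translation":[0,0,-10],"hand":0.25},
    {"turn":[0,0,0],"translation":[0,0,-30],"hand":0.25},
    {"turn":[0,0,0],"translation":[0,0,-30],"hand":0.4},
    {"turn":[0,0,0],"translation":[0,0,0],"hand":0.5}
  ]
}}

```text
time_s: 11.23
eef_pos: [509.2, 390.3, 112.6]
ee_rot: [0.002, 0.69, 0.724, 0.005]
force: [0.5, 0.3, -0.2]
grip_width: 0.495
grip_force: 0.0
```

```bash
python3 -c "
from h import *
plan(407.6,135.4,90,140.4,36)"
```

```text
t 11.23 turn [ 0.011 -0.    -0.831] rows 8 then trans [ -84.2 -261.2   22.6] rows 8 each [-10.5 -32.6   2.8] width 0.495
```

Emit:
{"op": "move_arm", "data": {
  "moves": [
    {"turn":[0,0,-0.104],"translation":[0,0,0],"hand":0.6},
    {"turn":[0,0,-0.104],"translation":[0,0,0],"hand":0.6},
    {"turn":[0,0,-0.104],"translation":[0,0,0],"hand":0.6},
    {"turn":[0,0,-0.104],"translation":[0,0,0],"hand":0.6},
    {"turn":[0,0,-0.104],"translation":[0,0,0],"hand":0.6},
    {"turn":[0,0,-0.104],"translation":[0,0,0],"hand":0.6},
    {"turn":[0,0,-0.104],"translation":[0,0,0],"hand":0.6},
    {"turn":[0,0,-0.104],"translation":[0,0,0],"hand":0.6},
    {"turn":[0,0,0],"translation":[-10,-32,0],"hand":0.6},
    {"turn":[0,0,0],"translation":[-10,-32,0],"hand":0.6}
  ]
}}

```text
time_s: 12.07
eef_pos: [481.1, 326.9, 105.7]
ee_rot: [0.001, 0.338, 0.941, 0.0]
force: [1.3, -0.1, 0.9]
grip_width: 0.603
grip_force: 0.0
```

Emit:
{"op": "move_arm", "data": {
  "moves": [
    {"turn":[0,0,0],"translation":[-10,-32,0],"hand":0.6},
    {"turn":[0,0,0],"translation":[-10,-32,0],"hand":0.6},
    {"turn":[0,0,0],"translation":[-10,-32,0],"hand":0.6},
    {"turn":[0,0,0],"translation":[-10,-32,0],"hand":0.6},
    {"turn":[0,0,0],"translation":[-10,-32,0],"hand":0.6},
    {"turn":[0,0,0],"translation":[-10,-32,10],"hand":0.6},
    {"turn":[0,0,0],"translation":[0,0,0],"hand":0.6},
    {"turn":[0,0,0],"translation":[0,0,0],"hand":0.6},
    {"turn":[0,0,0],"translation":[0,0,0],"hand":0.6}
  ]
}}

```text
time_s: 12.82
eef_pos: [406.2, 141.0, 96.1]
ee_rot: [0.001, 0.339, 0.941, 0.0]
force: [0.5, 0.2, 0.1]
grip_width: 0.601
grip_force: 0.0
```

```bash
python3 -c "
from h import *
plan(407.6,135.4,25,140.4)
cv2.imwrite('pics/w7.png',capture('wrist')['image'])"
```

```text
t 12.82 turn [ 0.001  0.001 -0.   ] rows 1 then trans [-4.7 -3.4 71.1] rows 3 each [-1.6 -1.1 23.7] width 0.601
```

View pics/w7.png

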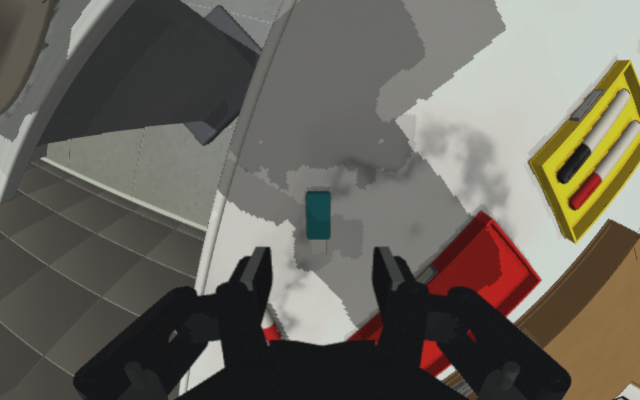

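Both markers lie flat and apart in the yellow tray. The stick is square to the fingers at (318,215), so I'll shift by the residual and grip it.

Emit:
{"op": "move_arm", "data": {
  "moves": [
    {"turn":[0,0,0],"translation":[-3,-2,25],"hand":0.6},
    {"turn":[0,0,0],"translation":[-2,-1,23],"hand":0.6},
    {"turn":[0,0,0],"translation":[0,0,14],"hand":0.6},
    {"turn":[0,0,0],"translation":[0,0,8],"hand":0.6},
    {"turn":[0,0,0],"translation":[0,0,0],"hand":0.3},
    {"turn":[0,0,0],"translation":[0,0,0],"hand":0.1},
    {"turn":[0,0,0],"translation":[0,0,0],"hand":0},
    {"turn":[0,0,0],"translation":[0,0,0],"hand":0},
    {"turn":[0,0,0],"translation":[0,0,0],"hand":0},
    {"turn":[0,0,0],"translation":[0,0,0],"hand":0}
  ]
}}

```text
time_s: 13.7
eef_pos: [408.0, 135.5, 26.1]
ee_rot: [0.001, 0.339, 0.941, 0.001]
force: [-0.7, 3.0, 7.5]
grip_width: 0.187
grip_force: 30.2
```

Emit:
{"op": "move_arm", "data": {
  "moves": [
    {"turn":[0,0,0],"translation":[0,0,0],"hand":0},
    {"turn":[0,0,0],"translation":[0,0,0],"hand":0},
    {"turn":[0,0,0],"translation":[0,0,-10],"hand":0},
    {"turn":[0,0,0],"translation":[0,0,-20],"hand":0},
    {"turn":[0,0,0],"translation":[0,0,-30],"hand":0},
    {"turn":[0,0,0],"translation":[0,0,-20],"hand":0},
    {"turn":[0,0,0],"translation":[0,0,0],"hand":0},
    {"turn":[0,0,0],"translation":[0,0,0],"hand":0}
  ]
}}

```text
time_s: 14.37
eef_pos: [407.7, 135.2, 106.1]
ee_rot: [0.001, 0.339, 0.941, 0.0]
force: [-0.6, 0.0, -0.6]
grip_width: 0.188
grip_force: 29.3
```

```bash
python3 -c "
from h import *
plan(604.5,-77.4,105,97.3,36)"
```

```text
t 14.37 turn [0.002 0.001 0.753] rows 7 then trans [-235.9  168.2    1.1] rows 9 each [-26.2  18.7   0.1] width 0.188
```

Emit:
{"op": "move_arm", "data": {
  "moves": [
    {"turn":[0,0,0.108],"translation":[0,0,0],"hand":0},
    {"turn":[0,0,0.108],"translation":[0,0,0],"hand":0},
    {"turn":[0,0,0.108],"translation":[0,0,0],"hand":0},
    {"turn":[0,0,0.108],"translation":[0,0,0],"hand":0},
    {"turn":[0,0,0.108],"translation":[0,0,0],"hand":0},
    {"turn":[0,0,0.108],"translation":[0,0,0],"hand":0},
    {"turn":[0,0,0.105],"translation":[0,0,0],"hand":0},
    {"turn":[0,0,0],"translation":[-26,19,0],"hand":0},
    {"turn":[0,0,0],"translation":[-26,19,0],"hand":0},
    {"turn":[0,0,0],"translation":[-26,19,0],"hand":0}
  ]
}}

```text
time_s: 15.2
eef_pos: [473.8, 64.2, 104.2]
ee_rot: [-0.001, 0.661, 0.751, -0.001]
force: [-0.3, 1.3, -0.3]
grip_width: 0.187
grip_force: 29.3
```

Emit:
{"op": "move_arm", "data": {
  "moves": [
    {"turn":[0,0,0],"translation":[-26,19,0],"hand":0},
    {"turn":[0,0,0],"translation":[-26,19,0],"hand":0},
    {"turn":[0,0,0],"translation":[-26,18,0],"hand":0},
    {"turn":[0,0,0],"translation":[-26,18,0],"hand":0},
    {"turn":[0,0,0],"translation":[-26,18,0],"hand":0},
    {"turn":[0,0,0],"translation":[-26,18,0],"hand":0},
    {"turn":[0,0,0],"translation":[0,0,0],"hand":0},
    {"turn":[0,0,0],"translation":[0,0,0],"hand":0},
    {"turn":[0,0,0],"translation":[0,0,0],"hand":0}
  ]
}}

```text
time_s: 15.95
eef_pos: [601.7, -75.3, 103.9]
ee_rot: [-0.001, 0.661, 0.751, -0.0]
force: [-0.7, -0.1, 0.5]
grip_width: 0.185
grip_force: 29.4
```

```bash
python3 -c "
from h import *
plan(604.5,-77.4,29,97.3,30)
cv2.imwrite('pics/w8.png',capture('wrist')['image'])"
```

```text
t 15.95 turn [-0.002 -0.001 -0.   ] rows 1 then trans [-2.5  2.5 74.9] rows 3 each [-0.8  0.8 25. ] width 0.185
```

View pics/w8.png

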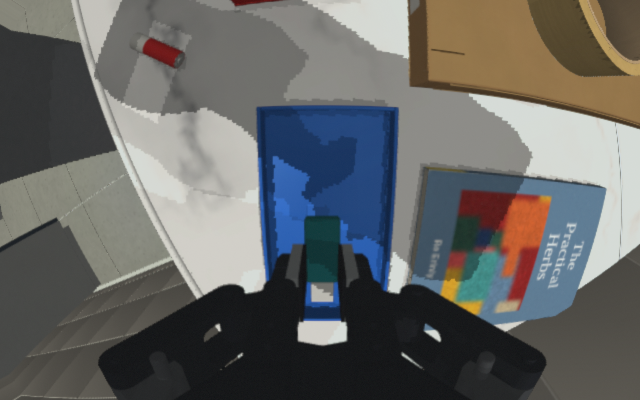

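The stick is centred across the blue tray (tray columns 260–396, stick 305–338), so I'll lower and release it.

Emit:
{"op": "move_arm", "data": {
  "moves": [
    {"turn":[0,0,0],"translation":[-1,1,25],"hand":0},
    {"turn":[0,0,0],"translation":[-1,1,25],"hand":0},
    {"turn":[0,0,0],"translation":[0,0,14],"hand":0},
    {"turn":[0,0,0],"translation":[0,0,8],"hand":0},
    {"turn":[0,0,0],"translation":[0,0,3],"hand":0},
    {"turn":[0,0,0],"translation":[0,0,0],"hand":0},
    {"turn":[0,0,0],"translation":[0,0,0],"hand":0}
  ]
}}

```text
time_s: 16.58
eef_pos: [605.3, -77.4, 31.3]
ee_rot: [0.001, 0.661, 0.751, 0.0]
force: [0.2, -0.4, 0.3]
grip_width: 0.186
grip_force: 29.4
```

Emit:
{"op": "move_arm", "data": {
  "moves": [
    {"turn":[0,0,0],"translation":[0,0,0],"hand":0.23},
    {"turn":[0,0,0],"translation":[0,0,0],"hand":0.3},
    {"turn":[0,0,0],"translation":[0,0,0],"hand":0.35},
    {"turn":[0,0,0],"translation":[0,0,0],"hand":0.35},
    {"turn":[0,0,0],"translation":[0,0,-5],"hand":0.35},
    {"turn":[0,0,0],"translation":[0,0,-10],"hand":0.35},
    {"turn":[0,0,0],"translation":[0,0,-30],"hand":0.35},
    {"turn":[0,0,0],"translation":[0,0,-30],"hand":0.4},
    {"turn":[0,0,0],"translation":[0,0,0],"hand":0.6},
    {"turn":[0,0,0],"translation":[0,0,0],"hand":0.6}
  ]
}}

```text
time_s: 17.42
eef_pos: [605.7, -77.7, 107.7]
ee_rot: [0.002, 0.661, 0.751, 0.001]
force: [-0.2, -0.1, -0.2]
grip_width: 0.606
grip_force: 0.0
```

```bash
python3 -c "
from h import *
plan(455.9,40.1,100,158.4,36)"
```

```text
t 17.42 turn [ 0.002  0.004 -1.067] rows 10 then trans [182.6  54.4   7.7] rows 6 each [30.4  9.1  1.3] width 0.606
```

Emit:
{"op": "move_arm", "data": {
  "moves": [
    {"turn":[0,0,-0.107],"translation":[0,0,0],"hand":0.6},
    {"turn":[0,0,-0.107],"translation":[0,0,0],"hand":0.6},
    {"turn":[0,0,-0.107],"translation":[0,0,0],"hand":0.6},
    {"turn":[0,0,-0.107],"translation":[0,0,0],"hand":0.6},
    {"turn":[0,0,-0.107],"translation":[0,0,0],"hand":0.6},
    {"turn":[0,0,-0.107],"translation":[0,0,0],"hand":0.6},
    {"turn":[0,0,-0.107],"translation":[0,0,0],"hand":0.6},
    {"turn":[0,0,-0.107],"translation":[0,0,0],"hand":0.6},
    {"turn":[0,0,-0.107],"translation":[0,0,0],"hand":0.6},
    {"turn":[0,0,-0.104],"translation":[0,0,0],"hand":0.6}
  ]
}}

```text
time_s: 18.25
eef_pos: [604.3, -77.3, 104.4]
ee_rot: [-0.001, 0.185, 0.983, 0.0]
force: [-0.5, 0.3, -1.1]
grip_width: 0.598
grip_force: 0.0
```

Emit:
{"op": "move_arm", "data": {
  "moves": [
    {"turn":[0,0,0],"translation":[30,9,0],"hand":0.6},
    {"turn":[0,0,0],"translation":[30,9,0],"hand":0.6},
    {"turn":[0,0,0],"translation":[30,9,0],"hand":0.6},
    {"turn":[0,0,0],"translation":[30,9,0],"hand":0.6},
    {"turn":[0,0,0],"translation":[30,9,0],"hand":0.6},
    {"turn":[0,0,0],"translation":[32,9,6],"hand":0.6},
    {"turn":[0,0,0],"translation":[0,0,0],"hand":0.6},
    {"turn":[0,0,0],"translation":[0,0,0],"hand":0.6},
    {"turn":[0,0,0],"translation":[0,0,0],"hand":0.6}
  ]
}}

```text
time_s: 19.0
eef_pos: [456.0, 39.4, 99.3]
ee_rot: [0.0, 0.187, 0.982, -0.0]
force: [-0.6, -0.3, -0.3]
grip_width: 0.599
grip_force: 0.0
```

```bash
python3 -c "
from h import *
plan(455.9,40.1,25,158.4)
cv2.imwrite('pics/w9.png',capture('wrist')['image'])"
```

```text
t 19.0 turn [-0.  0.  0.] rows 1 then trans [ 0.3  0.6 74.3] rows 3 each [ 0.1  0.2 24.8] width 0.599
```

View pics/w9.png

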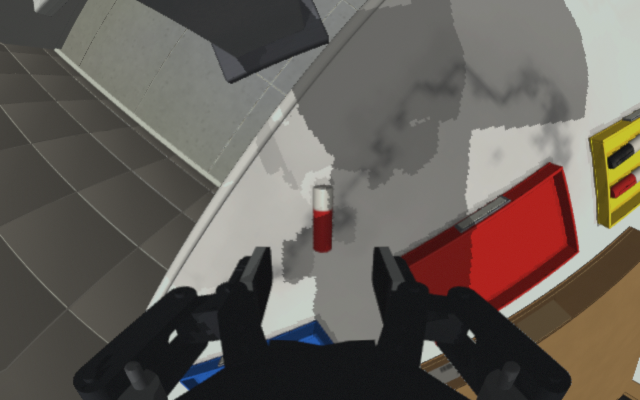

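The battery is centred and square at (323,217). I'll grip it.

Emit:
{"op": "move_arm", "data": {
  "moves": [
    {"turn":[0,0,0],"translation":[0,0,25],"hand":0.6},
    {"turn":[0,0,0],"translation":[0,0,25],"hand":0.6},
    {"turn":[0,0,0],"translation":[0,0,15],"hand":0.6},
    {"turn":[0,0,0],"translation":[0,0,8],"hand":0.6},
    {"turn":[0,0,0],"translation":[0,0,0],"hand":0.3},
    {"turn":[0,0,0],"translation":[0,0,0],"hand":0.1},
    {"turn":[0,0,0],"translation":[0,0,0],"hand":0},
    {"turn":[0,0,0],"translation":[0,0,0],"hand":0},
    {"turn":[0,0,0],"translation":[0,0,0],"hand":0},
    {"turn":[0,0,0],"translation":[0,0,0],"hand":0}
  ]
}}

```text
time_s: 19.88
eef_pos: [456.2, 39.5, 27.2]
ee_rot: [0.001, 0.187, 0.982, -0.0]
force: [0.0, -2.1, 7.7]
grip_width: 0.178
grip_force: 29.9
```

Emit:
{"op": "move_arm", "data": {
  "moves": [
    {"turn":[0,0,0],"translation":[0,0,0],"hand":0},
    {"turn":[0,0,0],"translation":[0,0,0],"hand":0},
    {"turn":[0,0,0],"translation":[0,0,-10],"hand":0},
    {"turn":[0,0,0],"translation":[0,0,-20],"hand":0},
    {"turn":[0,0,0],"translation":[0,0,-30],"hand":0},
    {"turn":[0,0,0],"translation":[0,0,-20],"hand":0},
    {"turn":[0,0,0],"translation":[0,0,0],"hand":0},
    {"turn":[0,0,0],"translation":[0,0,0],"hand":0}
  ]
}}

```text
time_s: 20.55
eef_pos: [455.7, 39.7, 107.4]
ee_rot: [0.001, 0.187, 0.982, 0.0]
force: [-0.5, -0.8, -0.1]
grip_width: 0.176
grip_force: 29.6
```

```bash
python3 -c "
from h import *
plan(550,167,105,100,36)"
```

```text
t 20.55 turn [0.002 0.002 1.02 ] rows 9 then trans [108.9 115.    2.4] rows 5 each [21.8 23.   0.5] width 0.176
```

Emit:
{"op": "move_arm", "data": {
  "moves": [
    {"turn":[0,0,0.114],"translation":[0,0,0],"hand":0},
    {"turn":[0,0,0.114],"translation":[0,0,0],"hand":0},
    {"turn":[0,0,0.114],"translation":[0,0,0],"hand":0},
    {"turn":[0,0,0.114],"translation":[0,0,0],"hand":0},
    {"turn":[0,0,0.114],"translation":[0,0,0],"hand":0},
    {"turn":[0,0,0.114],"translation":[0,0,0],"hand":0},
    {"turn":[0,0,0.112],"translation":[0,0,0],"hand":0},
    {"turn":[0,0,0.112],"translation":[0,0,0],"hand":0},
    {"turn":[0,0,0.112],"translation":[0,0,0],"hand":0}
  ]
}}

```text
time_s: 21.3
eef_pos: [454.7, 39.9, 105.3]
ee_rot: [-0.001, 0.645, 0.764, -0.001]
force: [-0.6, 0.1, -0.2]
grip_width: 0.179
grip_force: 29.6
```

Emit:
{"op": "move_arm", "data": {
  "moves": [
    {"turn":[0,0,0],"translation":[22,23,0],"hand":0},
    {"turn":[0,0,0],"translation":[22,23,0],"hand":0},
    {"turn":[0,0,0],"translation":[22,23,0],"hand":0},
    {"turn":[0,0,0],"translation":[22,23,0],"hand":0},
    {"turn":[0,0,0],"translation":[22,23,0],"hand":0},
    {"turn":[0,0,0],"translation":[0,0,0],"hand":0},
    {"turn":[0,0,0],"translation":[0,0,0],"hand":0},
    {"turn":[0,0,0],"translation":[0,0,0],"hand":0}
  ]
}}

```text
time_s: 21.97
eef_pos: [548.7, 167.6, 105.2]
ee_rot: [-0.001, 0.643, 0.766, -0.001]
force: [0.3, -0.6, -0.5]
grip_width: 0.172
grip_force: 29.6
```

```bash
python3 -c "
from h import *
plan(550,167,30,100,30)
cv2.imwrite('pics/w10.png',capture('wrist')['image'])"
```

```text
t 21.97 turn [-0.003 -0.    -0.   ] rows 1 then trans [-0.8  1.2 75.2] rows 3 each [-0.3  0.4 25.1] width 0.172
```

View pics/w10.png

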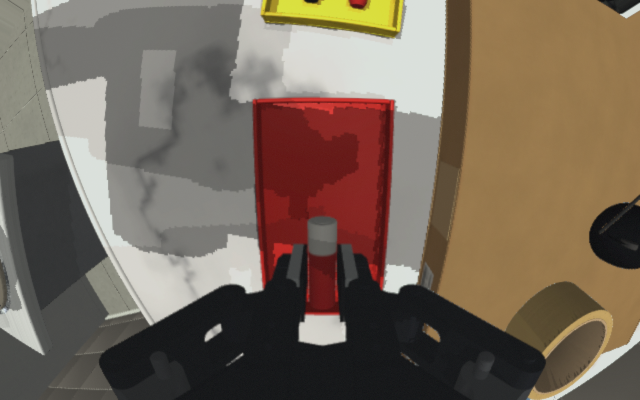

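The battery is centred in the red tray (tray columns 255–393, battery 307–338). The carton and tape roll are clear on the right, so I'll lower and release.

Emit:
{"op": "move_arm", "data": {
  "moves": [
    {"turn":[0,0,0],"translation":[0,1,25],"hand":0},
    {"turn":[0,0,0],"translation":[0,0,25],"hand":0},
    {"turn":[0,0,0],"translation":[0,0,14],"hand":0},
    {"turn":[0,0,0],"translation":[0,0,8],"hand":0},
    {"turn":[0,0,0],"translation":[0,0,3],"hand":0},
    {"turn":[0,0,0],"translation":[0,0,0],"hand":0},
    {"turn":[0,0,0],"translation":[0,0,0],"hand":0}
  ]
}}

```text
time_s: 22.6
eef_pos: [551.1, 167.9, 32.2]
ee_rot: [0.001, 0.643, 0.766, 0.001]
force: [-0.1, -0.2, 0.3]
grip_width: 0.176
grip_force: 29.6
```

Emit:
{"op": "move_arm", "data": {
  "moves": [
    {"turn":[0,0,0],"translation":[0,0,0],"hand":0.2},
    {"turn":[0,0,0],"translation":[0,0,0],"hand":0.25},
    {"turn":[0,0,0],"translation":[0,0,0],"hand":0.32},
    {"turn":[0,0,0],"translation":[0,0,0],"hand":0.32},
    {"turn":[0,0,0],"translation":[0,0,-5],"hand":0.32},
    {"turn":[0,0,0],"translation":[0,0,-10],"hand":0.32},
    {"turn":[0,0,0],"translation":[0,0,-30],"hand":0.32},
    {"turn":[0,0,0],"translation":[0,0,-35],"hand":0.32},
    {"turn":[0,0,0],"translation":[0,-20,-35],"hand":0.32},
    {"turn":[0,0,0],"translation":[0,-30,-30],"hand":0.32}
  ]
}}

```text
time_s: 23.43
eef_pos: [502.8, 159.5, 178.8]
ee_rot: [0.001, 0.643, 0.766, 0.001]
force: [1.4, 0.4, 1.5]
grip_width: 0.319
grip_force: 0.0
```

Emit:
{"op": "move_arm", "data": {
  "moves": [
    {"turn":[0,0,0],"translation":[0,-35,-10],"hand":0.32},
    {"turn":[0,0,0],"translation":[0,-35,-10],"hand":0.32},
    {"turn":[0,0,0],"translation":[0,-35,-10],"hand":0.32},
    {"turn":[0,0,0],"translation":[0,-35,0],"hand":0.32},
    {"turn":[0,0,0],"translation":[0,0,0],"hand":0.32},
    {"turn":[0,0,0],"translation":[0,0,0],"hand":0.32},
    {"turn":[0,0,0],"translation":[0,0,0],"hand":0.32},
    {"turn":[0,0,0],"translation":[0,0,0],"hand":0.32}
  ]
}}

```text
time_s: 24.1
eef_pos: [365.0, 135.4, 206.1]
ee_rot: [0.0, 0.643, 0.766, 0.0]
force: [0.2, 0.4, -0.2]
grip_width: 0.322
grip_force: 0.0
```

Run:
```python
from h import *
c=capture('top');cv2.imwrite('pics/top1.png',cv2.resize(c['image'][90:280,140:500],None,fx=2.2,fy=2.2,interpolation=cv2.INTER_CUBIC))
d=capture('side');cv2.imwrite('pics/side1.png',cv2.resize(d['image'][100:300,220:440],None,fx=3,fy=3)[:600])
```

```text
(no output)
```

View pics/side1.png

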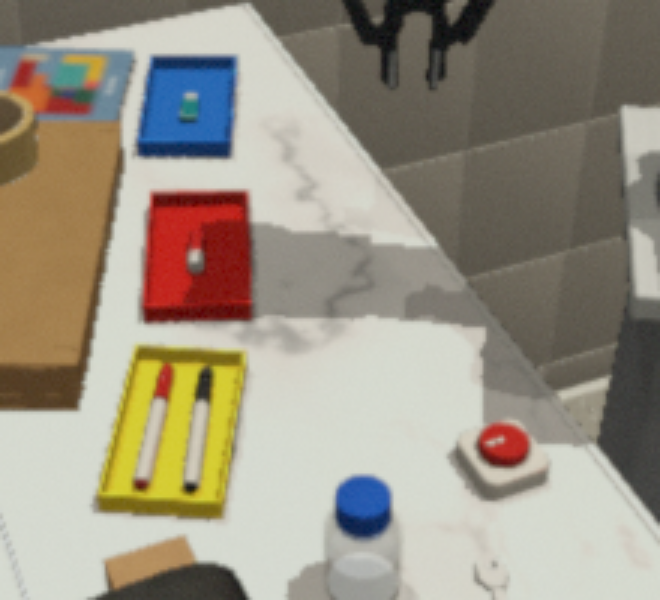

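The final side view shows both markers flat and parallel in the yellow tray (150,430 and 200,430). The battery is in the red tray (195,250), the stick in the blue (190,105), the bystanders are in place and the gripper is clear.

```bash
python3 -c "
from h import *
print(finish_job())"
```

```text
the job is handed in; nothing more can be done
None
```

I handed the job in at about 24 s. The last side view showed both markers flat in the yellow tray, the battery in the red and the memory stick in the blue, with the bottle, timer and carton apparently unmoved; the judge returned no verdict.

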